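# Reset the bench power box through its push-latch cover

### The job

The bench power box has tripped. With the fingertips, press the free edge of its push-latch cover in so that it pops open, push the reset button underneath fully in, then swing the cover shut and press it again so that it latches closed by itself. Lift nothing, and leave the jar, the tape roll and the screwdriver where they are.

Things in the scene. Friction and masses are not known exactly. Their poses are not given: they have to be found in the camera images.
- box: Grey painted power box, 200 (x) x 260 (y) x 100 mm high, fixed to the bench. Origin: centre of its underside, z up; its front (-x) roughly faces the robot. The flush cover is in the left (+y) half of its top, centre line at y +45 mm; two round sockets on the right half. The bay under the cover spans x -76 to +56, y -18 to +108 mm, 40 mm deep, open from above.
- cover (a joint): Plain grey flap 130 mm long (hinge to free edge), 118 mm wide, 5 mm thick, hinged at its far (+x) edge. Angle in rad: 0 = latched, flush with the box top; positive = open, free edge up and away from the robot; 1.4 = fully open, nearly upright; negative = pressed in below flush, to its stop at about -0.058 (7 mm at the free edge). A sprung push-push latch, see press_pad.
- cover_hinge (a point): Point on the hinge axis (the box's y axis direction), midway across, in the plane of the cover's outer face: x +56, y +45, z +100 mm from the box origin. Turns with the cover: -x runs to its free edge, z is its outward normal. The open cover is swung shut by pushing its outer face, from the side away from the robot, towards the robot and down.
- press_pad (a point): Ribbed place to press, on the outer face 114 mm from the hinge axis, midway across. From latched: press in to the stop and let go; a spring swings it fully open within 1 s. From open: push down past flush to the stop and let go; it rises to 0 and stays latched. Less than 6 mm below flush may not switch it. Takes 2 to 6 N here, more at the stop.
- reset (a joint): Travel of the reset button in m: about 0 to 0.002 = tripped, standing proud; 0.010 = fully in, against its stop. Moves straight down, needs about 4 N and stays where it is left.
- reset_top (a point): Centre of the top of the black reset button, 24 mm in diameter, in the bay, 90 mm in front of the hinge axis on the cover's centre line. Its top is 20 mm below the box top when tripped and 30 mm below it when fully in. A steel collar of 36 mm diameter around it ends 35 mm below the box top.
- jar: Pale translucent closed screw jar, 64 mm diameter, 75 mm high, loose bystander left of the box. Origin: centre of its underside.
- tape: Roll of tape lying flat, 90 mm diameter, 30 mm high, loose bystander right of the box. Origin: centre of its underside.
- driver: Screwdriver lying on the bench in front of the box, about 200 mm long, loose bystander. Origin: centre of its length, on the bench; its x axis points to its tip.

How it is judged:
By the outcome, as a careful person would: the job done as asked, in the order asked, and still so for the second after the job is handed in, with the robot touching nothing.
It also fails if it takes over 51 s, if anything falls off the work surface, if the arm or the gripper's body presses on something with over 40 N, if the wrist force passes 120 N, or if a joint passes its speed limit or range.

### The arm

A 6-joint arm with a two-finger parallel gripper is mounted at the origin on the work surface. World frame = base frame: x ahead of the robot, y to its left, z up, the work surface at z = 0. Lengths are in m, angles in rad, forces in N, time in s.
With the tool pointing down it reaches from about 0.35 to 0.775 m from the base axis. Payload 7.3 kg.
Tool frame: the origin (TCP) lies on the centre line of the jaws, within the pads' length; the fingertips stand 11 mm ahead of it and the grasp point (between the pads) lies 8 mm behind it; z points along the fingers, y is the direction in which the jaws open and shut (so a half turn about z gives the same grasp; the last joint's range is limited). The gripper opens to 92 mm and grips with 3 to 60 N. Pads are 19 mm wide; open, the fingers measure 130 mm over their backs; the gripper's body (75 mm by 190 mm) begins 47 mm behind the grasp point.
Start: joints at [-1.415, 0.342, 1.524, -0, 1.275, -0.146], TCP at [0.156, -0.501, 0.205] pointing down, gripper open.
Joint ranges: [-2.53, 2.53], [-0.77, 2.02], [0.04, 2.7], [-1, 4.14], [0.28, 2.66], [-3.11, 3.11]. Speed limits (rad/s): [2.57, 2.57, 3.14, 3.14, 3.14, 3.14].

### API

Orientations are given as [roll, pitch, yaw] about the fixed x, y, z axes, in that order (R = Rz(yaw) Ry(pitch) Rx(roll)).
In Python, from cell import robot gives the robot as it stands.
- The arm moves only by the tool jog_arm, never from a script. Its argument "deltas" is one flat list of numbers, 6 for each row, row after row: the shift along the world's x, y, z in units of 0.1 m (1.0 is 0.1 m), then the turn, a rotation vector about the world's x, y, z in units of 90 degrees (1.0 is 90 degrees). A call has 1 to 5 rows; each row is the pose to reach, as a shift and turn from the pose commanded when the call began; what a row does not reach only later rows make up. A row lasts 1/12 s, in which the tool goes at most 41.7 mm and 7.16 degrees, less where a joint would pass 70% of its speed; a pose out of reach is approached as far as the arm can. A call with a number of a shift or a turn outside -1 to 1 is refused whole. A call with a gripper value outside its range is refused whole. "claw" is the opening, from 0 (shut) to 1 (fully open), set as the call begins (left out, the last holds). The fingers move at their own pace and stop on an object; "newtons" is the grip in N (left out, the last holds). Time passes only in rows, so rows that repeat a pose let the fingers close. It gives the time, the measured TCP pose, the force and the opening at its end, in the units of the state.
- robot.observe(): the state, without advancing time (a new reading comes with each control period).
- robot.read_camera(name): name is "scene" or "top" or "wrist"; returns the picture (480x640x3 uint8, red, green, blue); there is no depth.
- robot.camera_params(name): a dict with "fx", "fy", "cx", "cy" (pixels), "R" (3x3) and "t" (3): a world point X has camera coordinates R X + t. Camera axes: x right, y down, z forward; pixel columns grow to the right and rows downward; lengths in m; the calibration is good to about 2 mm. The wrist camera is an equidistant fisheye: a pixel r from the principal point sees the ray r / f radians off the axis. A picture is of the moment at which its call begins: read the wrist's pose just before it. camera_params takes no time and is no camera call; for the wrist camera it gives the pose at the moment of the call.
- robot.hand_in(): hands the job in, once; it reports no verdict.
The state is a dict: "time": time; "qpos": joint angles; "qvel": joint speeds; "joint_efforts": joint torques, N m; "tool_pos": TCP position; "tool_rot": TCP orientation; "contact_force": force on the tool from outside, world axes, zero at the start; "torque": the same for the moment, N m; "opening": finger opening in m.
Only numpy, scipy, OpenCV 4.12 (cv2) and the standard library are available. Lean on these libraries where they do the work, as an engineer would, in place of code of your own. Each camera call takes 0.05 s, during which the arm holds its last target. There are 200 camera calls.

## Working session

There is one attempt and no reset: what is moved stays moved. The work goes in short steps, Python scripts to look and compute and a tool call to move; the robot and the scene stay as the last step left them, time stands still between calls to the robot, and variables do not carry over. Pictures are saved under pics/ and viewed, about 8 in all and at most 12, crops included, and the job is handed in when it is done.

Besides the shell and the picture viewer there is one more tool, called after ">>>" as name(argument=value, ...) on one line, values as JSON. jog_arm: Moves the arm, as the interface text tells. Its arguments: {"type":"object","properties":{"deltas":{"type":"array","items":{"type":"number"}},"claw":{"type":"number"},"newtons":{"type":"number"}},"required":["deltas"]}

```bash
mkdir -p pics; python3 - <<'E'
from cell import robot
import cv2,numpy as np
for n in("scene","top"):
    p=robot.camera_params(n); im=robot.read_camera(n)
    cv2.imwrite(f"pics/{n}0.png",im[:,:,::-1]); print(n,{k:np.round(v,4).tolist() for k,v in p.items()})
s=robot.observe();print({k:np.round(v,3).tolist() for k,v in s.items()})
E
```

```text
scene {'fx': 446.708, 'fy': 446.708, 'cx': 324.9357, 'cy': 237.3344, 'R': [[-0.017, 0.9998, -0.0142], [0.7091, 0.0021, -0.7051], [-0.7049, -0.022, -0.709]], 't': [-0.0446, -0.319, 1.4032]}
top {'fx': 460.47, 'fy': 460.47, 'cx': 318.8095, 'cy': 237.8768, 'R': [[0.0445, -0.999, 0.0038], [-0.9776, -0.0443, -0.2057], [0.2057, 0.0054, -0.9786]], 't': [0.0317, 0.5499, 0.8545]}
{'time': 0.1, 'qpos': [-1.415, 0.343, 1.525, 0.0, 1.275, -0.146], 'qvel': [-0.001, -0.001, -0.003, 0.001, -0.0, 0.0], 'joint_efforts': [0.002, -43.201, -24.469, 0.072, 0.053, -0.0], 'tool_pos': [0.156, -0.501, 0.205], 'tool_rot': [-3.14, -0.0, 0.302], 'contact_force': [-0.625, -0.388, 0.203], 'torque': [0.024, 0.007, -0.005], 'opening': 0.092}
```

View pics/top0.png

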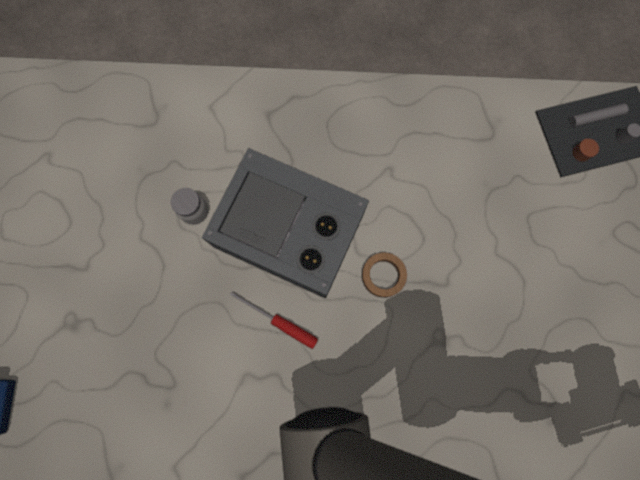

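View pics/scene0.png

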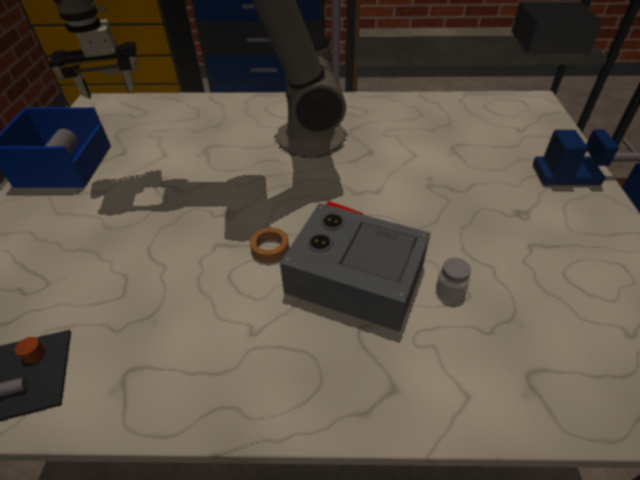

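The top view shows the box's top-face corners near (249,150), (368,202), (327,297) and (204,238). The cover spans about (252,172)–(306,199)–(283,253)–(221,229). The jar is at (188,205), the tape at (384,274) and the driver runs from (235,293) to (315,342).

```bash
cat > h.py <<'E'
import numpy as np
from cell import robot
def ray(n,px,z):
    p=robot.camera_params(n);R=np.array(p["R"]);t=np.array(p["t"])
    c=-R.T@t;d=R.T@np.array([(px[0]-p["cx"])/p["fx"],(px[1]-p["cy"])/p["fy"],1])
    return c+d*(z-c[2])/d[2]
def proj(n,X):
    p=robot.camera_params(n);c=np.array(p["R"])@X+np.array(p["t"])
    return np.array([p["fx"]*c[0]/c[2]+p["cx"],p["fy"]*c[1]/c[2]+p["cy"]])
E
python3 - <<'E'
from h import *
import cv2
loc=np.array([[.1,.13],[.1,-.13],[-.1,-.13],[-.1,.13]])
for n,pts in(("top",[(249,150),(368,202),(327,297),(204,238)]),("scene",[(403,305),(286,267),(324,206),(429,234)])):
    g=cv2.cvtColor(cv2.imread(f"pics/{n}0.png"),cv2.COLOR_BGR2GRAY)
    q=cv2.cornerSubPix(g,np.float32(pts).reshape(-1,1,2),(4,4),(-1,-1),(3,30,.01)).reshape(-1,2)
    P=np.array([ray(n,x,.1)[:2] for x in q]); print(n,q.round(1).tolist(),P.round(3).tolist())
    print(" sides",[round(float(np.linalg.norm(P[i]-P[(i+1)%4])),3) for i in range(4)])
    c=P.mean(0);H=(P-c).T@loc;yaw=np.arctan2(H[1,0]-H[0,1],H[0,0]+H[1,1])
    R=np.array([[np.cos(yaw),-np.sin(yaw)],[np.sin(yaw),np.cos(yaw)]])
    print(" c",c.round(4),"yaw",round(yaw,4),"res",(P-c-loc@R.T).round(3).tolist())
    for k,l in dict(hinge=[.056,.045],pad=[-.058,.045],reset=[-.034,.045]).items(): print(k,(c+R@l).round(4))
print("jar",ray("top",(188,200),.075),"tape",ray("top",(384,274),.03),"drv",ray("top",(235,293),.01),ray("top",(315,342),.015))
E
```

```text
top [[248.0, 147.10000610351562], [369.1000061035156, 200.5], [325.70001220703125, 297.79998779296875], [201.1999969482422, 237.3000030517578]] [[0.715, 0.203], [0.617, -0.037], [0.427, 0.039], [0.53, 0.277]]
 sides [0.259, 0.204, 0.26, 0.199]
 c [0.5722 0.1205] yaw -0.391 res [[0.001, 0.0], [0.002, 0.001], [-0.003, 0.0], [0.001, -0.001]]
hinge [0.6411 0.1408]
pad [0.5357 0.1842]
reset [0.5579 0.1751]
scene [[403.0, 305.0], [286.0, 267.0], [324.0, 206.0], [430.0, 232.5]] [[0.723, 0.201], [0.632, -0.021], [0.449, 0.051], [0.534, 0.279]]
 sides [0.24, 0.197, 0.243, 0.205]
 c [0.5846 0.1277] yaw -0.3766 res [[-0.002, -0.011], [0.003, 0.009], [0.005, 0.008], [-0.006, -0.007]]
hinge [0.6532 0.1489]
pad [0.5472 0.1909]
reset [0.5695 0.182 ]
jar [0.60878833 0.31727402 0.075     ] tape [ 0.48555912 -0.07760279  0.03      ] drv [0.43584785 0.22157174 0.01      ] [0.34613346 0.05470447 0.015     ]
```

>>> jog_arm(deltas=[0.3,0.3,0,0,0,-0.02,0.6,0.6,0,0,0,-0.04,0.9,0.9,0,0,0,-0.063,0.9,0.9,0,0,0,-0.063], claw=0, newtons=20)

```text
time: 0.43
tool_pos: [0.2495, -0.4064, 0.2052]
tool_rot: [-3.139, -0.002, 0.205]
contact_force: [0.1, 0.2, -0.2]
opening: 0.0698
```

>>> jog_arm(deltas=[0.27,0.33,0,0,0,-0.02,0.54,0.66,0,0,0,-0.04,0.8,1,0,0,0,-0.063,0.8,1,0,0,0,-0.063])

```text
time: 0.77
tool_pos: [0.3286, -0.3065, 0.2053]
tool_rot: [-3.139, -0.001, 0.107]
contact_force: [-0.0, -0.9, -0.1]
opening: 0.0429
```

>>> jog_arm(deltas=[0.23,0.33,0,0,0,-0.02,0.46,0.66,0,0,0,-0.04,0.7,1,0,0,0,-0.063,0.7,1,0,0,0,-0.063])

```text
time: 1.1
tool_pos: [0.3987, -0.2063, 0.2053]
tool_rot: [-3.139, -0.001, 0.01]
contact_force: [0.4, -0.1, 0.1]
opening: 0.0161
```

>>> jog_arm(deltas=[0.17,0.33,0,0,0,-0.02,0.34,0.66,0,0,0,-0.04,0.5,1,0,0,0,-0.063,0.5,1,0,0,0,-0.063])

```text
time: 1.43
tool_pos: [0.4476, -0.1072, 0.2053]
tool_rot: [-3.14, -0.0, -0.09]
contact_force: [-1.4, 0.6, 0.2]
opening: 0.0008
```

>>> jog_arm(deltas=[0.13,0.33,0,0,0,-0.02,0.27,0.66,0,0,0,-0.04,0.4,1,0,0,0,-0.063,0.4,1,0,0,0,-0.063])

```text
time: 1.77
tool_pos: [0.4874, -0.0077, 0.2052]
tool_rot: [-3.14, -0.0, -0.19]
contact_force: [-1.7, -0.1, -0.4]
opening: 0.0005
```

>>> jog_arm(deltas=[0.1,0.33,0,0,0,-0.02,0.2,0.66,0,0,0,-0.04,0.3,1,0,0,0,-0.063,0.3,1,0,0,0,-0.063])

```text
time: 2.1
tool_pos: [0.5172, 0.092, 0.2051]
tool_rot: [-3.14, 0.0, -0.289]
contact_force: [-0.5, -0.4, -0.7]
opening: 0.0007
```

>>> jog_arm(deltas=[0.06,0.31,0,0,0,-0.03,0.12,0.62,0,0,0,-0.065,0.185,0.92,0,0,0,-0.065,0.185,0.92,0,0,0,-0.065])

```text
time: 2.43
tool_pos: [0.5353, 0.1833, 0.2049]
tool_rot: [-3.14, 0.001, -0.39]
contact_force: [0.1, -1.0, 0.8]
opening: 0.0007
```

```bash
python3 - <<'E'
from h import *
import cv2
p=robot.camera_params("wrist");im=robot.read_camera("wrist");cv2.imwrite("pics/w1.png",im[:,:,::-1])
np.savez("w1.npz",**{k:np.array(v) for k,v in p.items()});print({k:np.round(v,3).tolist() for k,v in p.items()})
im=robot.read_camera("top");cv2.imwrite("pics/t1.png",im[:,:,::-1])
E
```

```text
{'fx': 371.648, 'fy': 371.648, 'cx': 316.32, 'cy': 241.424, 'R': [[-0.379, -0.925, -0.001], [-0.889, 0.364, 0.276], [-0.255, 0.105, -0.961]], 't': [0.372, 0.375, 0.507]}
```

View pics/w1.png

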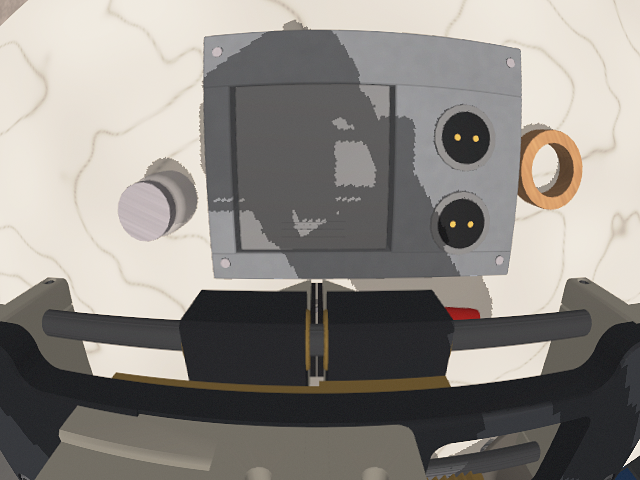

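The wrist view looks over the box top. The cover corners are at about (235,85), (395,85), (391,250) and (238,250), with the ribs at (310,230). The box corners are at (204,38), (521,49), (506,274) and (215,278).

```bash
cat >> h.py <<'E'
def fray(p,px,z):
    R=p["R"];v=np.array([px[0]-p["cx"],px[1]-p["cy"]])/p["fx"];r=np.linalg.norm(v)
    d=R.T@np.array([*(v/r*np.sin(r)),np.cos(r)]);c=-R.T@p["t"]
    return c+d*(z-c[2])/d[2]
E
python3 - <<'E'
from h import *
p=np.load("w1.npz");yaw=-.391;c=np.array([.5722,.1205])
R=np.array([[np.cos(yaw),-np.sin(yaw)],[np.sin(yaw),np.cos(yaw)]])
for k,q in dict(hl=(235,86),hr=(394,86),fr=(391,249),fl=(239,250),bl=(204,38),br=(521,49),nr=(506,274),nl=(215,278),screwnr=(501,261),screwnl=(225,263),rib=(312,229),sock1=(466,138),sock2=(461,223)).items():
    P=fray(p,q,.1);print(k,P.round(4),"box",((P[:2]-c)@R).round(4))
E
```

```text
hl [0.6661 0.1961 0.1   ] box [0.058  0.1057]
hr [0.6201 0.0843 0.1   ] box [ 0.0581 -0.0152]
fr [0.4999 0.1319 0.1   ] box [-0.0712 -0.017 ]
fl [0.5459 0.2464 0.1   ] box [-0.0723  0.1064]
bl [0.714  0.2039 0.1   ] box [0.0993 0.1312]
br [ 0.6188 -0.0363  0.1   ] box [ 0.1029 -0.1272]
nr [0.4359 0.0392 0.1   ] box [-0.095  -0.1271]
nl [0.5315 0.2767 0.1   ] box [-0.0972  0.1289]
screwnr [0.4503 0.0414 0.1   ] box [-0.0825 -0.1195]
screwnl [0.5402 0.2624 0.1   ] box [-0.0837  0.119 ]
rib [0.5395 0.1848 0.1   ] box [-0.0547  0.047 ]
sock1 [0.5629 0.0428 0.1   ] box [ 0.021  -0.0754]
sock2 [0.4981 0.0689 0.1   ] box [-0.0488 -0.0759]
```

>>> jog_arm(deltas=[0.01,0.01,-0.4,0,0,0,0.01,0.01,-0.8,0,0,0,0.01,0.01,-0.89,0,0,0,0.01,0.01,-0.89,0,0,0])

```text
time: 2.87
tool_pos: [0.5335, 0.1794, 0.1138]
tool_rot: [3.137, 0.006, -0.395]
contact_force: [0.2, -0.4, 0.6]
opening: 0.0001
```

>>> jog_arm(deltas=[0,0,-0.03,0,0,0,0,0,-0.05,0,0,0,0,0,-0.07,0,0,0,0,0,-0.07,0,0,0])

```text
time: 3.2
tool_pos: [0.5363, 0.1817, 0.1107]
tool_rot: [-3.14, -0.002, -0.394]
contact_force: [-1.1, -0.1, 0.3]
opening: 0.0004
```

>>> jog_arm(deltas=[0,0,-0.02,0,0,0,0,0,-0.04,0,0,0,0,0,-0.05,0,0,0,0,0,-0.05,0,0,0])

```text
time: 3.53
tool_pos: [0.5354, 0.1818, 0.1043]
tool_rot: [3.141, 0.0, -0.394]
contact_force: [0.1, -1.0, 0.6]
opening: 0.0007
```

>>> jog_arm(deltas=[0,0,-0.01,0,0,0,0,0,-0.02,0,0,0,0,0,-0.02,0,0,0])

```text
time: 3.78
tool_pos: [0.5354, 0.1817, 0.1022]
tool_rot: [3.141, 0.0, -0.394]
contact_force: [-0.4, -0.7, -0.0]
opening: 0.0002
```

>>> jog_arm(deltas=[0,0,-0.01,0,0,0,0,0,-0.02,0,0,0,0,0,-0.02,0,0,0])

```text
time: 4.03
tool_pos: [0.5354, 0.1817, 0.1002]
tool_rot: [3.141, 0.0, -0.394]
contact_force: [-0.7, 0.2, 0.7]
opening: 0.001
```

```bash
python3 - <<'E'
from h import *
import cv2
im=robot.read_camera("wrist")[:,:,::-1];im2=robot.read_camera("top")[:,:,::-1]
im3=robot.read_camera("scene")[:,:,::-1]
a=cv2.resize(im2[120:320,150:400],(500,400));b=cv2.resize(im3[150:350,230:480],(500,400))
c=cv2.resize(im[0:400,100:600],(300,240))
o=np.zeros((400,800,3),np.uint8);o[:,:]=0
cv2.imwrite("pics/m2.png",np.vstack([np.hstack([cv2.resize(a,(400,320)),cv2.resize(b,(400,320))]),np.hstack([cv2.resize(im[150:330,180:480],(400,240)),cv2.resize(im[:,:],(400,240))])]))
E
```

```text
(no output)
```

View pics/m2.png

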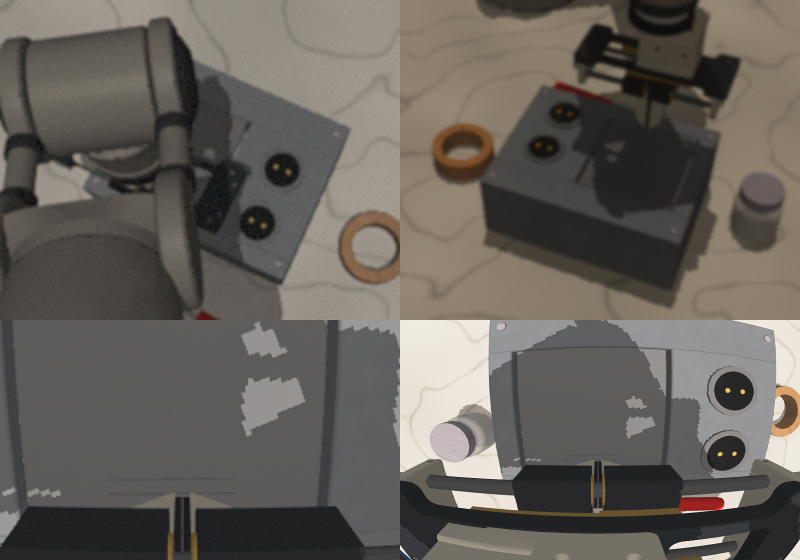

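The fingertips stand just in front of the ribs, over the free-edge part of the cover, and the cover looks flush. No force has registered yet, so I'll go on in small steps.

>>> jog_arm(deltas=[0,0,-0.01,0,0,0,0,0,-0.02,0,0,0,0,0,-0.02,0,0,0])

```text
time: 4.43
tool_pos: [0.5354, 0.1817, 0.0982]
tool_rot: [3.141, 0.0, -0.394]
contact_force: [-0.8, 0.1, -0.9]
opening: -0.0001
```

```bash
python3 - <<'E'
from h import *
s=robot.observe();print({k:np.round(v,3).tolist() for k,v in s.items()})
p={k:np.array(v) for k,v in robot.camera_params("wrist").items()}
# where does the TCP/tip project in wrist
def fp(X):
    c=p["R"]@X+p["t"];r=np.arctan2(np.hypot(c[0],c[1]),c[2]);return p["fx"]*r*c[:2]/np.hypot(c[0],c[1])+[p["cx"],p["cy"]]
T=np.array(s["tool_pos"])
for d in(0,.011): print(fp(T-[0,0,d]))
X=np.array([.9245,-.381,0])
for z in (.1,.093,.08): print(z,"rib",fp(np.array([.538,.1845,z])),"edge",fp(np.array([.538,.1845,z])-.016*X))
E
```

```text
{'time': 4.433, 'qpos': [0.192, 0.519, 1.559, -0.0, 1.065, 2.157], 'qvel': [0.0, -0.001, -0.0, -0.001, 0.004, -0.001], 'joint_efforts': [-0.002, -49.492, -21.874, -0.012, -0.131, -0.0], 'tool_pos': [0.535, 0.182, 0.098], 'tool_rot': [3.141, 0.0, -0.394], 'contact_force': [-0.81, 0.143, -0.948], 'torque': [0.092, 0.006, -0.021], 'opening': -0.0}
[315.32680912 284.26702111]
[315.35869985 276.56854282]
0.1 rib [308.37111453 283.27553681] edge [308.67885545 310.97341318]
0.093 rib [308.62260042 278.26507354] edge [308.90805014 305.26038042]
0.08 rib [309.0499848  269.78237154] edge [309.3000281 295.5336426]
```

>>> jog_arm(deltas=[0,0,-0.01,0,0,0,0,0,-0.02,0,0,0,0,0,-0.02,0,0,0])

```text
time: 4.68
tool_pos: [0.5354, 0.1817, 0.0962]
tool_rot: [3.141, 0.0, -0.394]
contact_force: [0.2, 0.8, 0.1]
opening: 0.0006
```

>>> jog_arm(deltas=[0,0,-0.01,0,0,0,0,0,-0.02,0,0,0,0,0,-0.02,0,0,0])

```text
time: 4.93
tool_pos: [0.5354, 0.1817, 0.0942]
tool_rot: [3.141, 0.0, -0.394]
contact_force: [-0.3, 0.0, -0.7]
opening: 0.0001
```

```bash
python3 - <<'E'
from h import *
import cv2
im=robot.read_camera("wrist")[:,:,::-1];im3=robot.read_camera("scene")[:,:,::-1]
T=np.array(robot.observe()["tool_pos"]);print(proj("scene",T-[0,0,.011]),proj("scene",np.array([.538,.1845,.1])))
a=cv2.resize(im3[150:290,300:440],(600,600));b=cv2.resize(im[230:310,216:416],(800,320))
cv2.imwrite("pics/m3.png",np.vstack([cv2.resize(a[:,:],(800,600))[140:420],b]))
E
```

```text
[383.78223423 238.44677236] [385.81227676 233.76581994]
```

View pics/m3.png

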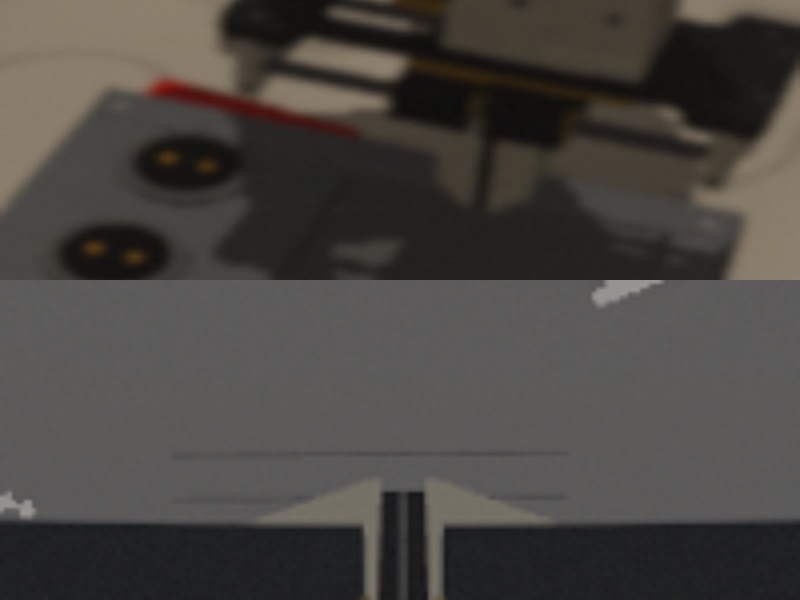

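The fingertips appear in the scene view at about (384,232) and in the wrist view at row 280. The two rib lines are at wrist rows 273.7 and 284.7, columns 260–358. I'll triangulate the rib height between the first view and this one.

```bash
python3 - <<'E'
from h import *
import cv2
p1=np.load("w1.npz");p2={k:np.array(v) for k,v in robot.camera_params("wrist").items()}
yaw=-.391;c=np.array([.5735,.121]);R=np.array([[np.cos(yaw),-np.sin(yaw)],[np.sin(yaw),np.cos(yaw)]])
g=cv2.imread("pics/w1.png",0)[200:262,285:305].mean(1);print(np.round(g).astype(int).tolist())
im=cv2.cvtColor(robot.read_camera("wrist"),cv2.COLOR_RGB2GRAY)
cv2.imwrite("pics/w3.png",im)
g=im[255:292,262:278].mean(1);print(np.round(g).astype(int).tolist())
for z in(.1,.095,.09,.085,.08): print(z,*[((fray(p2,q,z)[:2]-c)@R).round(4) for q in((309,273.7),(309,284.7),(316,280))])
# side features that cannot move: socket/box edges in the current view
T=np.array(robot.observe()["tool_pos"]);print("tip box",((T[:2]-c)@R).round(4))
E
```

```text
[91, 90, 90, 91, 90, 90, 90, 90, 89, 90, 97, 96, 100, 97, 98, 101, 105, 106, 105, 106, 115, 114, 108, 121, 115, 117, 123, 123, 113, 100, 112, 112, 107, 107, 105, 101, 90, 85, 90, 89, 89, 88, 88, 89, 89, 88, 88, 90, 88, 79, 70, 72, 86, 92, 93, 96, 96, 98, 99, 101, 103, 103]
[91, 91, 91, 91, 91, 91, 91, 91, 91, 91, 91, 90, 91, 91, 91, 90, 91, 89, 84, 84, 91, 90, 90, 90, 90, 90, 90, 90, 89, 84, 81, 91, 90, 91, 92, 80, 46]
0.1 [-0.0502  0.0448] [-0.0561  0.0448] [-0.0536  0.0413]
0.095 [-0.0521  0.0449] [-0.0582  0.0449] [-0.0556  0.0413]
0.09 [-0.054  0.045] [-0.0603  0.0451] [-0.0576  0.0413]
0.085 [-0.0559  0.0451] [-0.0624  0.0452] [-0.0596  0.0413]
0.08 [-0.0578  0.0452] [-0.0645  0.0453] [-0.0616  0.0413]
tip box [-0.0582  0.0417]
```

>>> jog_arm(deltas=[0,0,-0.01,0,0,0,0,0,-0.02,0,0,0,0,0,-0.02,0,0,0])

```text
time: 5.33
tool_pos: [0.5354, 0.1817, 0.0922]
tool_rot: [3.141, 0.0, -0.394]
contact_force: [0.3, -0.1, -0.1]
opening: 0.0007
```

>>> jog_arm(deltas=[0,0,-0.01,0,0,0,0,0,-0.02,0,0,0,0,0,-0.02,0,0,0])

```text
time: 5.58
tool_pos: [0.5354, 0.1817, 0.0902]
tool_rot: [3.141, 0.0, -0.394]
contact_force: [-0.4, -0.8, -0.3]
opening: 0.0007
```

>>> jog_arm(deltas=[0,0,-0.01,0,0,0,0,0,-0.02,0,0,0,0,0,-0.02,0,0,0])

```text
time: 5.83
tool_pos: [0.5354, 0.1817, 0.0882]
tool_rot: [3.141, 0.0, -0.394]
contact_force: [0.6, 0.3, 0.4]
opening: 0.0006
```

```bash
python3 - <<'E'
from h import *
import cv2
p1=np.load("w1.npz");p2={k:np.array(v) for k,v in robot.camera_params("wrist").items()}
im=robot.read_camera("wrist")[:,:,::-1].copy();cv2.imwrite("pics/w4.png",im)
def sock(im,box):
    x0,y0,x1,y1=box;g=cv2.cvtColor(im[y0:y1,x0:x1],cv2.COLOR_BGR2GRAY);h=cv2.cvtColor(im[y0:y1,x0:x1],cv2.COLOR_BGR2HSV)
    m=((h[...,0]>15)&(h[...,0]<35)&(h[...,1]>120)&(h[...,2]>120)).astype(np.uint8)
    n,_,st,ce=cv2.connectedComponentsWithStats(m);return [(ce[i]+[x0,y0]).round(1).tolist() for i in range(1,n) if st[i,4]>5]
print(sock(cv2.imread("pics/w1.png"),(430,100,500,250)));print(sock(im,(400,0,640,320)))
import sys
a=sock(cv2.imread("pics/w1.png"),(430,100,500,250));b=sock(im,(400,0,640,320))
def line(p,px):
    A=fray(p,px,0.);c=-p["R"].T@p["t"];d=A-c;return c,d/np.linalg.norm(d)
for q1 in a:
  for q2 in b:
    c1,d1=line(p1,q1);c2,d2=line(p2,q2);s=np.linalg.lstsq(np.c_[d1,-d2],c2-c1,rcond=None)[0]
    X,Y=c1+s[0]*d1,c2+s[1]*d2
    if np.linalg.norm(X-Y)<.006: print(q1,q2,((X+Y)/2).round(4),"gap",np.linalg.norm(X-Y).round(4))
g=cv2.cvtColor(im,cv2.COLOR_BGR2GRAY)[255:300,262:278].mean(1);print(np.round(g).astype(int).tolist())
E
```

```text
[[457.1, 137.0], [475.4, 138.1], [452.5, 223.7], [470.1, 223.9]]
[[536.2, 141.4], [560.6, 144.3], [522.0, 275.7], [545.4, 274.5]]
[457.1, 137.0] [536.2, 141.4] [0.5666 0.0514 0.104 ] gap 0.0001
[457.1, 137.0] [560.6, 144.3] [0.5723 0.0674 0.1473] gap 0.0002
[475.4, 138.1] [536.2, 141.4] [0.5493 0.0048 0.0289] gap 0.0003
[475.4, 138.1] [560.6, 144.3] [0.5607 0.0364 0.1038] gap 0.0001
[452.5, 223.7] [522.0, 275.7] [0.5017 0.0773 0.1038] gap 0.0001
[470.1, 223.9] [545.4, 274.5] [0.4957 0.0626 0.1037] gap 0.0001
[91, 92, 91, 91, 91, 91, 91, 91, 91, 91, 90, 91, 91, 91, 91, 90, 91, 91, 91, 90, 91, 91, 85, 81, 88, 90, 90, 90, 90, 91, 90, 91, 91, 92, 75, 78, 47, 31, 32, 33, 32, 33, 32, 32, 33]
```

View pics/w4.png

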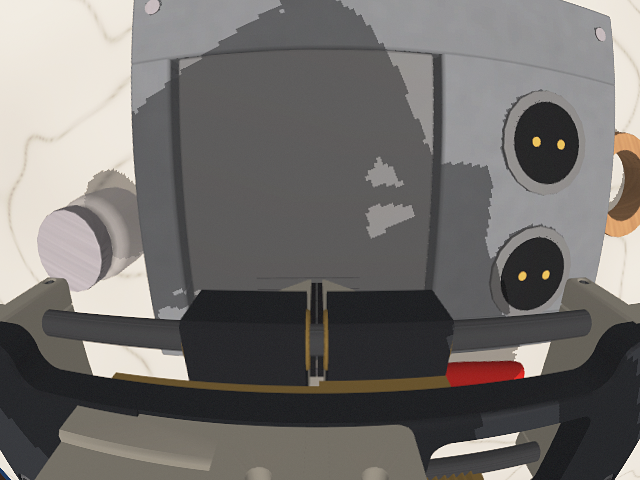

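```bash
python3 - <<'E'
from h import *
import cv2
p1=np.load("w1.npz");p2={k:np.array(v) for k,v in robot.camera_params("wrist").items()}
def line(p,px):
    A=fray(p,px,0.);c=-p["R"].T@p["t"];d=A-c;return c,d/np.linalg.norm(d)
def tri(q1,q2):
    c1,d1=line(p1,q1);c2,d2=line(p2,q2);s=np.linalg.lstsq(np.c_[d1,-d2],c2-c1,rcond=None)[0]
    X,Y=c1+s[0]*d1,c2+s[1]*d2;return ((X+Y)/2).round(4),np.linalg.norm(X-Y).round(4)
# rib ends: columns
a=cv2.imread("pics/w1.png",0);b=cv2.imread("pics/w4.png",0)
for nm,g,r in(("w1",a,range(218,242)),("w4",b,range(274,292))):
    gg=g.astype(float)
    for y in r:
        d=(gg[y-2]+gg[y+2])/2-gg[y];m=np.where(d[230:395]>4)[0]+230
        if len(m)>20: print(nm,y,len(m),m.min(),m.max())
for q1 in((316,222),(316,229),(316,237)):
    for q2 in((316,277.5),(316,289.5)): print(q1,q2,tri(q1,q2))
# hinge-line corners and cover right rear corner
print("hinge corners",tri((235,86),(178,58)),tri((394,86),(437,54)))
for n in(0,.0095): 
    T=np.array(robot.observe()["tool_pos"])-[0,0,.011]+n*np.array([.9245,-.381,0])
    c=p2["R"]@T+p2["t"];r=np.arctan2(np.hypot(c[0],c[1]),c[2]);print(p2["fx"]*r*c[:2]/np.hypot(c[0],c[1])+[p2["cx"],p2["cy"]])
E
```

```text
w1 218 23 256 325
w1 221 33 240 345
w1 222 31 260 319
w1 229 54 236 343
w1 236 47 232 344
w1 237 24 240 344
w4 277 95 257 359
w4 278 88 257 351
w4 283 23 293 341
w4 284 21 290 342
w4 291 122 230 394
(316, 222) (316, 277.5) (array([0.5429, 0.1791, 0.0986]), np.float64(0.0016))
(316, 222) (316, 289.5) (array([0.5497, 0.1763, 0.1303]), np.float64(0.0016))
(316, 229) (316, 277.5) (array([0.5285, 0.1851, 0.0591]), np.float64(0.0016))
(316, 229) (316, 289.5) (array([0.5386, 0.1809, 0.1024]), np.float64(0.0016))
(316, 237) (316, 277.5) (array([ 0.5059,  0.1945, -0.0027]), np.float64(0.0016))
(316, 237) (316, 289.5) (array([0.5222, 0.1877, 0.0616]), np.float64(0.0016))
hinge corners (array([0.6659, 0.1961, 0.1007]), np.float64(0.0002)) (array([0.6211, 0.083 , 0.0939]), np.float64(0.0015))
[315.38250074 276.54168007]
[315.32764497 260.18190421]
```

The ribs triangulate to z≈0.100, so the cover is still flush. The fingertips seem to end higher than nominal, so I'll continue down to real contact.

>>> jog_arm(deltas=[0,0,-0.01,0,0,0,0,0,-0.02,0,0,0,0,0,-0.02,0,0,0])

```text
time: 6.13
tool_pos: [0.5354, 0.1817, 0.0862]
tool_rot: [3.141, 0.0, -0.394]
contact_force: [0.3, -0.4, -0.7]
opening: 0.0005
```

>>> jog_arm(deltas=[0,0,-0.01,0,0,0,0,0,-0.02,0,0,0,0,0,-0.02,0,0,0])

```text
time: 6.38
tool_pos: [0.5354, 0.1817, 0.0842]
tool_rot: [3.141, 0.0, -0.394]
contact_force: [-0.2, -0.0, -0.0]
opening: 0.0004
```

>>> jog_arm(deltas=[0,0,-0.01,0,0,0,0,0,-0.02,0,0,0,0,0,-0.02,0,0,0])

```text
time: 6.63
tool_pos: [0.5354, 0.1817, 0.0822]
tool_rot: [3.141, 0.0, -0.394]
contact_force: [-0.5, 0.8, -0.4]
opening: 0.0004
```

```bash
python3 - <<'E'
from h import *
p2={k:np.array(v) for k,v in robot.camera_params("wrist").items()}
T=np.array(robot.observe()["tool_pos"]);dz=.0942-T[2]
X=np.array([.9245,-.381,0])
p=robot.camera_params("scene");Rs=np.array(p["R"]);ts=np.array(p["t"]);cs=-Rs.T@ts
ds=Rs.T@np.array([(384-p["cx"])/p["fx"],(232.1-p["cy"])/p["fy"],1])
for row in(278,281,284):
    A=fray(p2,(316,row),0.)+[0,0,dz];c=-p2["R"].T@p2["t"]+[0,0,dz];d=A-c
    s=np.linalg.lstsq(np.c_[d,-ds],cs-c,rcond=None)[0];P=c+s[0]*d;Q=cs+s[1]*ds
    M=(P+Q)/2;print(row,M.round(4),np.linalg.norm(P-Q).round(4),"tool x",((M-T)@X).round(4),"below TCP",(.0942-M[2]).round(4))
# scene check: known box corners projected
yaw=-.391;c=np.array([.5735,.121]);R=np.array([[np.cos(yaw),-np.sin(yaw)],[np.sin(yaw),np.cos(yaw)]])
for l in([.1,.13],[.1,-.13],[-.1,-.13],[-.1,.13]): print(proj("scene",np.array([*(c+R@l),.1])).round(1))
E
```

```text
278 [0.5449 0.1783 0.1116] 0.0018 tool x 0.01 below TCP -0.0174
281 [0.5427 0.1789 0.1095] 0.0013 tool x 0.0078 below TCP -0.0153
284 [0.5405 0.1796 0.1073] 0.0007 tool x 0.0054 below TCP -0.0131
[403.5 301.5]
[278.3 261. ]
[318.7 201.1]
[430.1 231.4]
```

The cross-view fix puts the fingertips about 17 mm above the reported TCP, not 11 mm below it. They should therefore be touching just about now.

>>> jog_arm(deltas=[0,0,-0.01,0,0,0,0,0,-0.02,0,0,0,0,0,-0.02,0,0,0])

```text
time: 6.88
tool_pos: [0.5354, 0.1817, 0.0802]
tool_rot: [3.141, 0.0, -0.394]
contact_force: [-0.3, -0.6, -0.6]
opening: 0.0004
```

>>> jog_arm(deltas=[0,0,-0.01,0,0,0,0,0,-0.02,0,0,0,0,0,-0.02,0,0,0])

```text
time: 7.13
tool_pos: [0.5357, 0.1818, 0.0785]
tool_rot: [-3.142, -0.0, -0.394]
contact_force: [-0.4, 0.1, 1.2]
opening: 0.0004
```

>>> jog_arm(deltas=[0,0,-0.01,0,0,0,0,0,-0.02,0,0,0,0,0,-0.02,0,0,0])

```text
time: 7.38
tool_pos: [0.5357, 0.1818, 0.0765]
tool_rot: [-3.141, -0.0, -0.394]
contact_force: [-0.3, -0.2, 2.0]
opening: 0.0007
```

>>> jog_arm(deltas=[0,0,-0.01,0,0,0,0,0,-0.02,0,0,0,0,0,-0.02,0,0,0])

```text
time: 7.63
tool_pos: [0.5358, 0.1817, 0.0745]
tool_rot: [-3.141, -0.0, -0.394]
contact_force: [-0.2, 1.1, 4.0]
opening: 0.0007
```

>>> jog_arm(deltas=[0,0,-0.01,0,0,0,0,0,-0.02,0,0,0,0,0,-0.02,0,0,0])

```text
time: 7.88
tool_pos: [0.5359, 0.1817, 0.0726]
tool_rot: [-3.141, -0.001, -0.394]
contact_force: [-0.1, -0.1, 5.1]
opening: 0.0004
```

>>> jog_arm(deltas=[0,0,-0.01,0,0,0,0,0,-0.02,0,0,0,0,0,-0.02,0,0,0])

```text
time: 8.13
tool_pos: [0.536, 0.1817, 0.0723]
tool_rot: [-3.141, -0.001, -0.394]
contact_force: [-3.9, -1.0, 16.9]
opening: 0.0006
```

At the stop with 17 N. Now I'll let go by moving up and back, toward the robot.

>>> jog_arm(deltas=[0,0,0.1,0,0,0,-0.25,0.1,0.25,0,0,0,-0.6,0.25,0.4,0,0,0,-0.92,0.38,0.5,0,0,0,-0.92,0.38,0.8,0,0,0])

```text
time: 8.55
tool_pos: [0.434, 0.2197, 0.1466]
tool_rot: [3.133, 0.013, -0.392]
contact_force: [0.2, -0.1, -1.2]
opening: 0.0006
```

>>> jog_arm(deltas=[0,0,0.3,0,0,0,0,0,0.3,0,0,0,0,0,0.3,0,0,0,0,0,0.3,0,0,0,0,0,0.3,0,0,0])

```text
time: 8.97
tool_pos: [0.4429, 0.2193, 0.1791]
tool_rot: [3.14, 0.002, -0.394]
contact_force: [-1.0, 0.1, -0.0]
opening: 0.0002
```

```bash
python3 - <<'E'
from h import *
import cv2
im=robot.read_camera("wrist")[:,:,::-1];s=robot.read_camera("scene")[:,:,::-1]
np.savez("w5.npz",**{k:np.array(v) for k,v in robot.camera_params("wrist").items()})
cv2.imwrite("pics/w5.png",im);cv2.imwrite("pics/s5.png",s)
cv2.imwrite("pics/m5.png",np.hstack([cv2.resize(im[0:320,100:500],(400,320)),cv2.resize(s[130:330,240:490],(400,320))]))
print(robot.observe()["tool_pos"])
E
```

```text
[0.44303648 0.21936076 0.17912827]
```

View pics/m5.png

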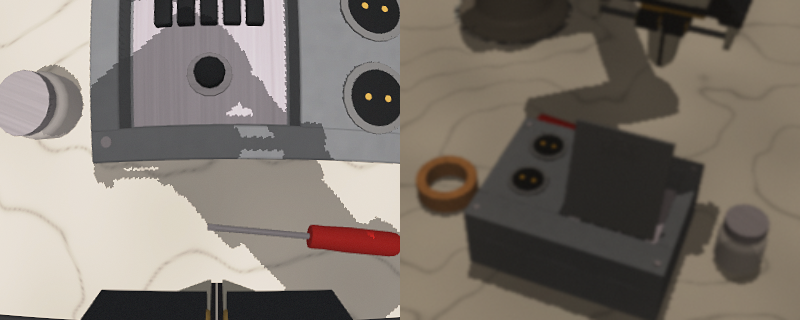

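The cover stands open. The button is at wrist pixel (310,71) inside its collar, on the bay's centre line.

```bash
python3 - <<'E'
from h import *
import cv2
p=np.load("w5.npz");im=cv2.imread("pics/w5.png",0)
m=(im[40:110,270:350]<45).astype(np.uint8);n,_,st,ce=cv2.connectedComponentsWithStats(m)
i=1+np.argmax(st[1:,4]);q=ce[i]+[270,40];print(q,st[i])
P=fray(p,q,.08);yaw=-.391;c=np.array([.5735,.121]);R=np.array([[np.cos(yaw),-np.sin(yaw)],[np.sin(yaw),np.cos(yaw)]])
print(P,((P[:2]-c)@R).round(4),"diam",np.linalg.norm(fray(p,(st[i][0]+270,q[1]),.08)-fray(p,(st[i][0]+st[i][2]+270,q[1]),.08)))
T=np.array(robot.observe()["tool_pos"]);print("delta /0.1",((P-T)/.1).round(3), "z to tip contact:",(.08-.021-T[2])/.1)
E
```

```text
[309.12383489  71.74567244] [ 24  17  31  31 751]
[0.55947857 0.17590132 0.08      ] [-0.0339  0.0454] diam 0.022766985490291092
delta /0.1 [ 1.164 -0.435 -0.991] z to tip contact: -1.2012826922290856
```

>>> jog_arm(deltas=[0.35,-0.13,0,0,0,0,0.7,-0.26,0,0,0,0,0.9,-0.336,0,0,0,0,0.9,-0.336,-0.2,0,0,0])

```text
time: 9.4
tool_pos: [0.5394, 0.1845, 0.1622]
tool_rot: [-3.138, -0.007, -0.397]
contact_force: [-0.1, -0.5, 0.2]
opening: 0.0002
```

>>> jog_arm(deltas=[0.264,-0.099,-0.1,0,0,0,0.264,-0.099,-0.4,0,0,0,0.264,-0.099,-0.7,0,0,0,0.264,-0.099,-0.8,0,0,0,0.264,-0.099,-0.8,0,0,0])

```text
time: 9.82
tool_pos: [0.5576, 0.1756, 0.0768]
tool_rot: [3.137, 0.007, -0.394]
contact_force: [-0.7, -0.5, 1.2]
opening: 0.0003
```

>>> jog_arm(deltas=[0,0,-0.06,0,0,0,0,0,-0.12,0,0,0,0,0,-0.16,0,0,0,0,0,-0.16,0,0,0])

```text
time: 10.15
tool_pos: [0.56, 0.1763, 0.0646]
tool_rot: [-3.142, -0.0, -0.394]
contact_force: [-0.3, 0.2, 0.7]
opening: 0.0005
```

>>> jog_arm(deltas=[0,0,-0.02,0,0,0,0,0,-0.04,0,0,0,0,0,-0.06,0,0,0,0,0,-0.06,0,0,0])

```text
time: 10.48
tool_pos: [0.5598, 0.1762, 0.0582]
tool_rot: [3.141, 0.0, -0.394]
contact_force: [0.2, -0.3, 0.6]
opening: 0.0005
```

>>> jog_arm(deltas=[0,0,-0.02,0,0,0,0,0,-0.04,0,0,0,0,0,-0.05,0,0,0,0,0,-0.05,0,0,0])

```text
time: 10.82
tool_pos: [0.56, 0.1763, 0.0533]
tool_rot: [3.142, -0.0, -0.394]
contact_force: [0.0, 0.3, 1.3]
opening: 0.0006
```

>>> jog_arm(deltas=[0,0,-0.01,0,0,0,0,0,-0.02,0,0,0,0,0,-0.02,0,0,0])

```text
time: 11.07
tool_pos: [0.56, 0.1762, 0.0513]
tool_rot: [3.142, -0.0, -0.394]
contact_force: [-1.7, 0.7, 1.0]
opening: 0.0001
```

>>> jog_arm(deltas=[0,0,-0.01,0,0,0,0,0,-0.02,0,0,0,0,0,-0.02,0,0,0])

```text
time: 11.32
tool_pos: [0.56, 0.1762, 0.0493]
tool_rot: [3.142, 0.0, -0.394]
contact_force: [0.3, -0.1, 1.1]
opening: 0.0005
```

>>> jog_arm(deltas=[0,0,-0.01,0,0,0,0,0,-0.02,0,0,0,0,0,-0.02,0,0,0])

```text
time: 11.57
tool_pos: [0.5601, 0.1762, 0.0487]
tool_rot: [-3.141, -0.001, -0.394]
contact_force: [-4.4, -1.6, 12.4]
opening: 0.0004
```

>>> jog_arm(deltas=[0,0,-0.01,0,0,0,0,0,-0.02,0,0,0,0,0,-0.02,0,0,0])

```text
time: 11.82
tool_pos: [0.5602, 0.1763, 0.0484]
tool_rot: [-3.141, -0.002, -0.394]
contact_force: [-8.1, -1.7, 23.4]
opening: 0.0005
```

Button at its stop: tip at about 0.070 with 23 N. Now up, over the cover and behind it.

>>> jog_arm(deltas=[0,0,0.2,0,0,0,0,0,0.6,0,0,0,0,0,1,0,0,0,0,0,1,0,0,0])

```text
time: 12.15
tool_pos: [0.5643, 0.177, 0.1533]
tool_rot: [-3.134, -0.012, -0.394]
contact_force: [1.2, 0.9, 0.9]
opening: 0.0002
```

>>> jog_arm(deltas=[0,0,0.4,0,0,0,0,0,0.8,0,0,0,0,0,1,0,0,0,0,0,1,0,0,0])

```text
time: 12.48
tool_pos: [0.5624, 0.1767, 0.2509]
tool_rot: [-3.136, -0.009, -0.394]
contact_force: [-0.6, -0.5, -0.1]
opening: 0.0002
```

```bash
python3 - <<'E'
from h import *
import cv2
im=robot.read_camera("wrist")[:,:,::-1];s=robot.read_camera("scene")[:,:,::-1]
p={k:np.array(v) for k,v in robot.camera_params("wrist").items()}
cv2.imwrite("pics/m6.png",np.hstack([cv2.resize(im[40:360,120:520],(400,320)),cv2.resize(s[130:330,240:490],(400,320))]))
print(robot.observe()["tool_pos"])
E
```

```text
[0.56015684 0.17623178 0.24542659]
```

View pics/m6.png

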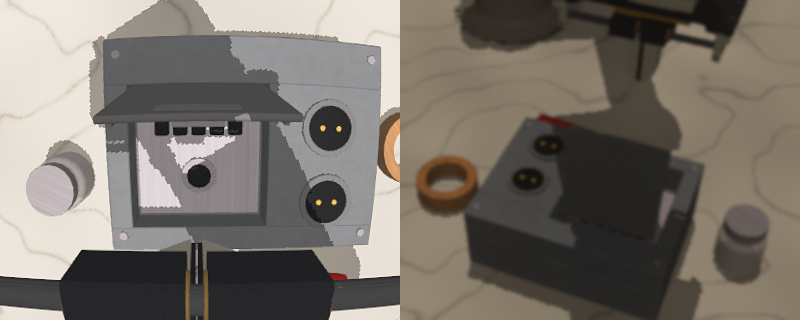

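The button is visibly lower and the cover is upright, with its top edge below the tip height. Moving over it and down behind.

>>> jog_arm(deltas=[0.37,-0.157,0,0,0,0,0.74,-0.314,0,0,0,0,1,-0.424,0,0,0,0,1,-0.424,0,0,0,0])

```text
time: 12.92
tool_pos: [0.6628, 0.1305, 0.2405]
tool_rot: [3.138, 0.003, -0.398]
contact_force: [-0.5, 0.4, -0.1]
opening: 0.0005
```

>>> jog_arm(deltas=[0.04,-0.017,0,0,0,0,0.04,-0.017,-0.3,0,0,0,0.04,-0.017,-0.55,0,0,0,0.04,-0.017,-0.55,0,0,0])

```text
time: 13.25
tool_pos: [0.6601, 0.1324, 0.1836]
tool_rot: [3.136, 0.011, -0.393]
contact_force: [-0.3, -0.7, -1.1]
opening: 0.0008
```

>>> jog_arm(deltas=[-0.11,0.045,0.05,0,0,0,-0.219,0.09,0.05,0,0,0,-0.317,0.131,0.053,0,0,0,-0.422,0.174,0.027,0,0,0,-0.527,0.217,-0.01,0,0,0])

```text
time: 13.67
tool_pos: [0.6112, 0.1542, 0.1909]
tool_rot: [-3.141, -0.002, -0.394]
contact_force: [1.8, -1.8, -0.3]
opening: 0.0005
```

>>> jog_arm(deltas=[-0.099,0.041,-0.048,0,0,0,-0.194,0.08,-0.107,0,0,0,-0.283,0.117,-0.176,0,0,0,-0.364,0.15,-0.254,0,0,0,-0.364,0.15,-0.254,0,0,0])

```text
time: 14.08
tool_pos: [0.5729, 0.1697, 0.164]
tool_rot: [3.141, 0.002, -0.393]
contact_force: [1.5, -0.6, 1.0]
opening: 0.0003
```

```bash
python3 - <<'E'
from h import *
import cv2
im=robot.read_camera("wrist")[:,:,::-1];s=robot.read_camera("scene")[:,:,::-1]
cv2.imwrite("pics/m7.png",np.hstack([cv2.resize(im[40:360,120:520],(400,320)),cv2.resize(s[130:330,240:490],(400,320))]))
print(robot.observe()["tool_pos"])
E
```

```text
[0.57495873 0.16918634 0.16520184]
```

View pics/m7.png

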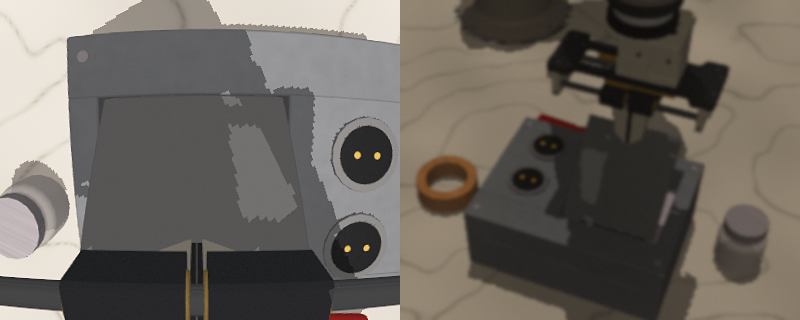

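The fingers lie on the outer face and the cover is about half closed. Continuing the arc.

>>> jog_arm(deltas=[-0.075,0.031,-0.086,0,0,0,-0.141,0.058,-0.18,0,0,0,-0.198,0.082,-0.28,0,0,0,-0.245,0.101,-0.386,0,0,0,-0.245,0.101,-0.386,0,0,0])

```text
time: 14.6
tool_pos: [0.5496, 0.1791, 0.1247]
tool_rot: [3.141, 0.002, -0.394]
contact_force: [1.4, 0.7, 2.3]
opening: 0.0002
```

>>> jog_arm(deltas=[-0.037,0.015,-0.111,0,0,0,-0.064,0.026,-0.226,0,0,0,-0.08,0.033,-0.342,0,0,0,-0.128,0.053,-0.42,0,0,0,-0.128,0.053,-0.42,0,0,0])

```text
time: 15.02
tool_pos: [0.5372, 0.1843, 0.083]
tool_rot: [3.141, 0.001, -0.394]
contact_force: [0.7, 1.5, 2.6]
opening: 0.0006
```

Now press to the stop at z≈0.072.

>>> jog_arm(deltas=[0,0,-0.03,0,0,0,0,0,-0.06,0,0,0,0,0,-0.08,0,0,0,0,0,-0.09,0,0,0,0,0,-0.09,0,0,0])

```text
time: 15.43
tool_pos: [0.5377, 0.1843, 0.0746]
tool_rot: [-3.141, -0.0, -0.394]
contact_force: [-0.9, 1.3, 3.7]
opening: 0.0004
```

>>> jog_arm(deltas=[0,0,-0.01,0,0,0,0,0,-0.02,0,0,0,0,0,-0.02,0,0,0])

```text
time: 15.68
tool_pos: [0.5378, 0.1843, 0.0727]
tool_rot: [-3.141, -0.001, -0.394]
contact_force: [-2.0, 1.2, 5.0]
opening: 0.0001
```

>>> jog_arm(deltas=[0,0,-0.01,0,0,0,0,0,-0.02,0,0,0,0,0,-0.02,0,0,0])

```text
time: 15.93
tool_pos: [0.538, 0.1844, 0.0724]
tool_rot: [-3.141, -0.001, -0.394]
contact_force: [-4.1, 0.9, 16.1]
opening: 0.0005
```

>>> jog_arm(deltas=[0,0,0,0,0,0,0,0,0,0,0,0])

```text
time: 16.1
tool_pos: [0.538, 0.1844, 0.0723]
tool_rot: [-3.141, -0.001, -0.394]
contact_force: [-5.9, 0.3, 15.8]
opening: 0.0006
```

At the stop again (16 N at the same height). Release straight up, back off, and look.

>>> jog_arm(deltas=[0,0,0.05,0,0,0,0,0,0.15,0,0,0,0,0,0.4,0,0,0,0,0,0.8,0,0,0,0,0,0.8,0,0,0])

```text
time: 16.52
tool_pos: [0.5414, 0.1847, 0.1575]
tool_rot: [-3.136, -0.01, -0.394]
contact_force: [1.2, 0.3, 0.4]
opening: 0.0006
```

>>> jog_arm(deltas=[-0.3,0.12,0.2,0,0,0,-0.6,0.25,0.4,0,0,0,-0.92,0.38,0.5,0,0,0,-0.92,0.38,0.5,0,0,0,-0.92,0.38,0.5,0,0,0])

```text
time: 16.93
tool_pos: [0.4451, 0.2228, 0.2016]
tool_rot: [-3.14, -0.002, -0.392]
contact_force: [-0.3, -0.1, 1.5]
opening: 0.0008
```

>>> jog_arm(deltas=[0,0,0,0,0,0,0,0,0,0,0,0,0,0,0,0,0,0,0,0,0,0,0,0,0,0,0,0,0,0])

```text
time: 17.35
tool_pos: [0.446, 0.2218, 0.1999]
tool_rot: [3.141, 0.001, -0.395]
contact_force: [0.9, 0.6, 0.0]
opening: 0.001
```

```bash
python3 - <<'E'
from h import *
import cv2
im=robot.read_camera("wrist")[:,:,::-1];s=robot.read_camera("scene")[:,:,::-1]
cv2.imwrite("pics/m8.png",np.hstack([cv2.resize(im[0:320,120:520],(400,320)),cv2.resize(s[130:330,240:490],(400,320))]))
o=robot.observe();print(o["tool_pos"],o["contact_force"],o["time"])
E
```

```text
[0.44580959 0.2219543  0.20010134] [-0.72398735  0.98629943 -0.00696853] 17.45
```

View pics/m8.png

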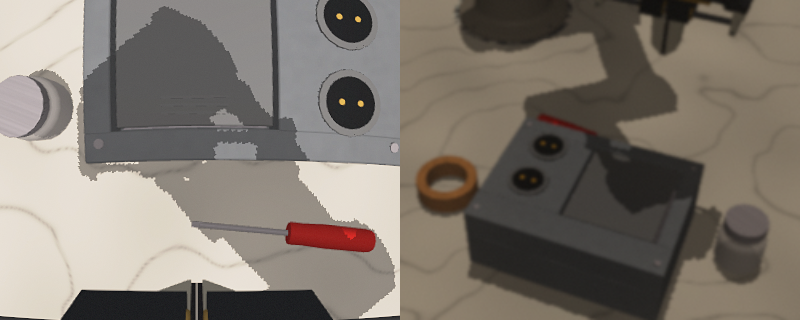

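The cover is flush more than 0.8 s after release. The jar, tape and driver are where they were, and the arm is clear.

```bash
python3 -c "
from cell import robot
print(robot.hand_in())"
```

```text
the job is handed in; nothing more can be done
None
```

The job is done and handed in at about 17.5 s of the 51 s allowed. I pressed the cover to its stop (17 N) and it sprang open. I then pushed the reset button to its stop (23 N, tip about 30 mm below the box top). Finally I swung the cover shut from behind, pressed it to the same stop (16 N, z 0.0723 both times) and let go.

**Last checks:** about 0.9 s after release, the final pictures show the cover flush and staying shut. The jar, tape roll and screwdriver look unmoved by eye, and the arm is clear with about 0 N on the tool.

**Disagreements:**
- **Fingertip position:** the fingertips are about 21 mm above the reported TCP, not 11 mm ahead of it as stated. I found this from two camera views and from contact, and corrected for it.
- **Box position:** my first rough box position from the scene camera was about 14 mm off the top view. I used the top view, which the wrist view confirmed to within about 2–3 mm.
- **Button force:** the readings between steps on the button stayed near 1 N until the stop, below the expected 4 N. That it is fully in rests on the sharp stop at the right depth and on the picture, where the button looks lower.

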